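Slide a display cover glass over the tray's edge and lay it on the inspection light

TASK

Check-in of a spare display cover glass: it lies flat in the channel of the blue storage tray, where its sides cannot be gripped. Gently slide it along the channel, with only light pressure on the glass so that it does not crack, until about a third of it overhangs the tray's open end; then pick it up by its long sides and lay it flat on the small white-topped inspection light, centred and with its length along the light's length. Do not drop the glass, and leave the other things on the bench where they are.

Things in the scene. Friction and masses are not known exactly. Their poses are not given: they have to be found in the camera images.
- glass: the cover glass: plate 110 x 52 x 3 mm (x, y, z), about 45 g, clear with a black printed border. Origin: centre of its underside; x along its length. At the start all of it lies in the tray's channel, x along the tray's x, its front (-x) end 20 to 30 mm inside the open end. It cracks if pressed onto the channel floor or the light with over 12 N; a fingertip must press with some 5 to 9 N to drag it.
- glass_front (a point): middle of the glass's front (-x) short edge, half-way up its thickness; it moves with the glass
- tray: blue tray fixed to the bench, 150 x 80 mm, x along the channel, open at -x (towards the robot), walled at +x. Rails 12 mm wide and end wall 9 mm thick rise 6 mm above the channel floor, 3 mm above the glass. A rubber cheek in the +y rail, 35 mm before the origin, presses the glass lightly against the -y rail. It stands on rubber feet, origin 3 to 8 mm above the bench, varying.
- tray_edge (a point): middle of the open (-x) end's lip, level with the channel floor; 75 mm from the tray's origin along its -x. The glass overhangs by what lies beyond this lip; beyond 55 mm it tips off.
- light_block: inspection light fixed to the bench: grey foot 90 x 70 x 8 mm, on it an upright block 70 (x) x 34 (y) mm with a white top 45 mm above the bench. Origin: centre of the underside; x along its length. It is narrower than the glass, so fingers holding the glass by its long sides pass down beside it.
- light_top (a point): centre of the light's white top face, 45 mm above the bench. (Keep the arm clear of the wide upper shelf over the back of the bench, front edge at about x = 0.72, underside at about z = 0.45.)
- flux_tub: bystander: round white tub with blue lid, 45 mm across, 23 mm high
- screw_cup: bystander: shallow clear cup of screws, 58 mm across, 30 mm high
- fuse_box: bystander: small white carton, 62 x 40 x 20 mm
- tweezers: bystander: black tweezers 160 mm long, 8 mm high, lying on the bench at the front
- channel_floor: white floor of the tray's channel, 56 mm wide: a flap hinged at its back (+x) end and sprung, so it gives under the finger, a little near the back and several mm near the open end, and rises again when let go. Unloaded it lies level, 45 mm above the tray's origin. Origin: middle of its back edge, upper face, 65 mm behind the tray's origin.
There are look-alikes about, which are no part of the job. There is more than one size of the light_block; the job needs the larger.

How it is judged:
On the way, in this order (a step that is already met when the one before it is completed fails the run):
1. the glass lies flat in the channel and overhangs the tray's open end by 25 to 50 mm (x of glass_front in the frame of tray_edge between -0.05 and -0.025 m and angle between glass's own z axis and vertical below 0.12 rad and contact force between glass and tray above 0.1 N), for 0.3 s.
2. the glass is held in the fingers, clear of the tray and at least 25 mm above its channel (z of glass in the frame of tray_edge above 0.025 m and contact force between glass and the fingers above 0.5 N and contact force between glass and tray below 0.05 N), for 0.2 s.
At the end, for the whole second after the job is handed in: the glass lies flat (within 0.05 rad) and at rest on the light's white top, its centre within 10 mm of the top's centre and its length within 0.15 rad of the light's length, released (horizontal distance between glass and light_top below 0.01 m and angle between the x axis of glass and the x axis of light_block, either way round below 0.15 rad and angle between glass's own z axis and vertical below 0.05 rad and z of glass in the frame of light_top between -0.003 and 0.003 m and linear speed of glass below 0.01 m/s); the robot touches nothing.
It fails at once if the glass is pressed onto the tray's channel floor with more than 12 N (it cracks) (contact force between glass and channel_floor above 12 N).
It fails at once if the glass is pressed onto the light with more than 12 N (it cracks) (contact force between glass and light_block above 12 N).
It fails at once if the glass is dropped or tipped off (height (world z) of glass below 0.035 m or angle between glass's own z axis and vertical above 0.6 rad).
It fails at once if the flux tub, screw cup, fuse carton or tweezers are moved more than 15 mm (distance of any of flux_tub, screw_cup, fuse_box, tweezers from where it was at the start of the episode above 0.015 m).
It also fails if it takes over 70 s, if anything falls off the work surface, if the arm or the gripper's body presses on something with over 40 N, if the wrist force passes 120 N, or if a joint passes its speed limit or range.

ROBOT

A 6-joint arm with a two-finger parallel gripper is mounted at the origin on a cart in front of the work surface, level with it; the furniture and walls round the work are solid. World frame = base frame: x ahead of the robot, y to its left, z up, the work surface at z = 0. Lengths are in m, angles in rad, forces in N, time in s.
With the tool pointing down it reaches from about 0.4 to 0.825 m from the base axis. Payload 7 kg.
Tool frame: the origin (TCP) lies at the very end of the fingers, on their centre line; the grasp point (between the pads) lies 19 mm behind it (arm.grip_point_offset is the distance from the TCP to the grasp point, in m); z points along the fingers, y is the line along which they close (so a half turn about z gives the same grasp; the last joint's range is limited). The gripper opens to 88 mm and grips with 3 to 60 N. Pads are 19 mm wide; open, the fingers measure 130 mm over their backs; the gripper's body (78 mm by 193 mm) begins 47 mm behind the grasp point.
Start: joints at [1.493, 0.359, 0.012, 0, -1.224, -0.288], TCP at [0.241, 0.63, 0.227] pointing down, gripper open.
Joint ranges: [-3.07, 3.07], [-1.43, 2.12], [-1.02, 1.25], [-3.03, 1.67], [-3.05, -0], [-3.03, 3.03]. Speed limits (rad/s): [2.39, 2.39, 3.01, 3.14, 3.14, 3.14].

INTERFACE

Orientations are given as [roll, pitch, yaw] about the fixed x, y, z axes, in that order (R = Rz(yaw) Ry(pitch) Rx(roll)).
In Python, from station import arm, cams gives the robot as it stands.
- The arm moves only by the shell command python3 -m handwheel 'ROWS' [FORCE]. ROWS is JSON, a list that holds one entry, the list of rows, each a list of 7 numbers: the shift along the tool's x, y, z normalised to -1 to 1, where 1 is 0.08 m, then the turn, a rotation vector about the tool's x, y, z normalised to -1 to 1, where 1 is 0.5 rad, then the closure in counts, from 0 (fully open) to 255 (shut). In form: [[[x, y, z, wx, wy, wz, hand], ...]]. A call has 1 to 5 rows; each row is the pose to reach, as a shift and turn from the pose commanded when the call began, along the tool's axes at that moment; what a row does not reach only later rows make up. A row lasts 1/8 s, in which the tool goes at most 62.5 mm and 10.7 degrees, less where a joint would pass 70% of its speed; a pose out of reach is approached as far as the arm can. A call with a number of a shift or a turn outside -1 to 1 is refused whole. A call with a gripper value outside its range is refused whole. The fingers move at their own pace and stop on an object; FORCE is the grip in N (left out, the last holds). Time passes only in rows, so rows that repeat a pose let the fingers close. It gives the time, the measured TCP pose, the force, the opening and the grip force at its end, in the units of the state.
- arm.get_state(): the state, without advancing time (a new reading comes with each control period).
- cams.grab_frame(name): name is "scene" or "side" or "wrist"; returns the picture (480x640x3 uint8, blue, green, red); there is no depth.
- cams.camera_info(name): a dict with "camera_matrix" (3x3 intrinsics, pixels), "R" (3x3) and "t" (3): a world point X has camera coordinates R X + t; the wrist camera has in their place "hand_eye" (4x4, takes a point from camera to tool coordinates, whose origin is the TCP and whose axes are the flange's). Camera axes: x right, y down, z forward; pixel columns grow to the right and rows downward; lengths in m; the calibration is good to about 2 mm. A picture is of the moment at which its call begins: read the wrist's pose just before it. camera_info takes no time and is no camera call.
- arm.job_done(): hands the job in; it is judged then, once.
The state is a dict: "t": time; "q": joint angles; "qd": joint speeds; "joint_efforts": joint torques, N m; "eef_pos": TCP position; "ee_rot": TCP orientation; "force": force on the tool from outside, world axes, zero at the start; "moment": the same for the moment, N m; "width": finger opening in m; "gripper_force": force on a finger pad.
Only numpy, scipy, OpenCV 4.12 (cv2) and the standard library are available. Lean on these libraries where they do the work, as an engineer would, in place of code of your own. Each camera call takes 0.05 s, during which the arm holds its last target. There are 200 camera calls.

## Working session

There is one attempt and no reset: what is moved stays moved. The work goes in short steps, Python scripts to look and compute and a shell command to move; the robot and the scene stay as the last step left them, time stands still between calls to the robot, and variables do not carry over. Pictures are saved under pics/ and viewed, at most 14 in all, crops included, and the job is handed in when it is done.

```bash
mkdir -p pics; ls
python3 - <<'E'
from station import arm,cams
import cv2
s=arm.get_state(); print({k:s[k] for k in('t','eef_pos','ee_rot','force','width')})
for n in('scene','side'):
    cv2.imwrite(f'pics/{n}0.png',cams.grab_frame(n)); print(cams.camera_info(n))
cv2.imwrite('pics/w0.png',cams.grab_frame('wrist'));print(cams.camera_info('wrist'))
E
```

```text
pics
{'t': 0.0, 'eef_pos': array([0.24129064, 0.62987369, 0.22562658]), 'ee_rot': array([ 3.13995307e+00, -1.11338390e-04, -3.65941750e-01]), 'force': array([-0.75837014, -0.12647353,  0.16005021]), 'width': 0.08772692827934724}
{'camera_matrix': array([[448.02481897,   0.        , 314.98291119],
       [  0.        , 448.02481897, 233.34817558],
       [  0.        ,   0.        ,   1.        ]]), 'R': array([[ 0.87857815, -0.47727911, -0.01746659],
       [-0.28852867, -0.50127123, -0.81576857],
       [ 0.3805938 ,  0.72175606, -0.57811466]]), 't': array([-0.58003364,  0.06238974,  0.88377865])}
{'camera_matrix': array([[535.58986032,   0.        , 312.66257723],
       [  0.        , 535.58986032, 239.919093  ],
       [  0.        ,   0.        ,   1.        ]]), 'R': array([[-9.59775903e-01, -2.80766356e-01,  6.85648546e-04],
       [-1.43520625e-01,  4.88511230e-01, -8.60673346e-01],
       [ 2.41313172e-01, -8.26151942e-01, -5.09157070e-01]]), 't': array([0.4101218 , 0.26677157, 0.55734546])}
{'camera_matrix': array([[355.85787641,   0.        , 314.26392612],
       [  0.        , 355.85787641, 239.29916141],
       [  0.        ,   0.        ,   1.        ]]), 'hand_eye': array([[ 5.95725209e-04, -9.53703584e-01, -3.00747602e-01,
         8.11262890e-02],
       [ 9.99999422e-01,  8.37266751e-04, -6.74251215e-04,
        -2.11879502e-04],
       [ 8.94841767e-04, -3.00747026e-01,  9.53703531e-01,
        -1.58091346e-01],
       [ 0.00000000e+00,  0.00000000e+00,  0.00000000e+00,
         1.00000000e+00]])}
```

View pics/scene0.png

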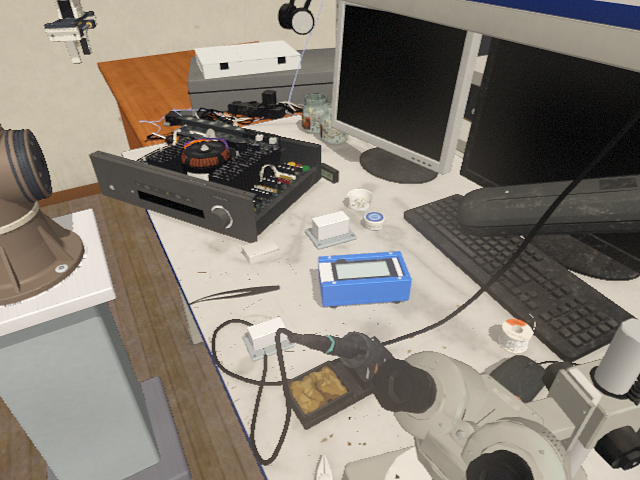

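View pics/side0.png

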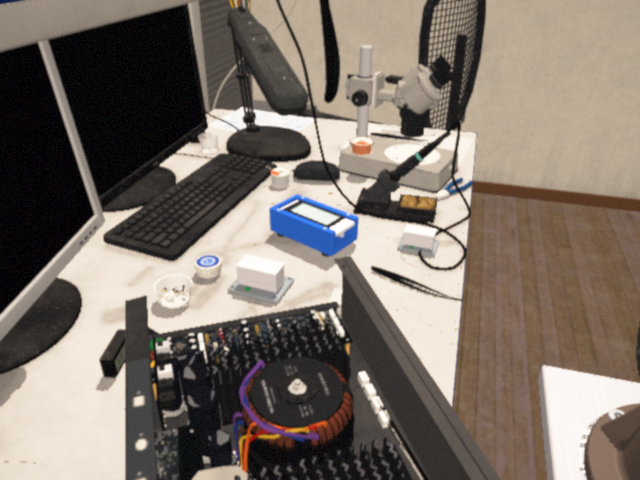

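The tray is at scene (365,278) and side (313,225). There are two light candidates: A at scene (331,228)/side (261,277), and B at scene (268,335)/side (418,240). I'll confirm which is larger in an enlarged crop.

Run:
```python
import cv2,numpy as np
a=cv2.imread('pics/scene0.png')[180:330,230:430]; b=cv2.imread('pics/side0.png')[180:330,220:370]
A=cv2.resize(a,None,fx=4,fy=4,interpolation=cv2.INTER_CUBIC)
cv2.imwrite('pics/c1.png',A)
cv2.imwrite('pics/c2.png',cv2.resize(cv2.imread('pics/side0.png')[180:330,220:420],None,fx=4,fy=4,interpolation=cv2.INTER_CUBIC))
```

```text
(no output)
```

View pics/c1.png

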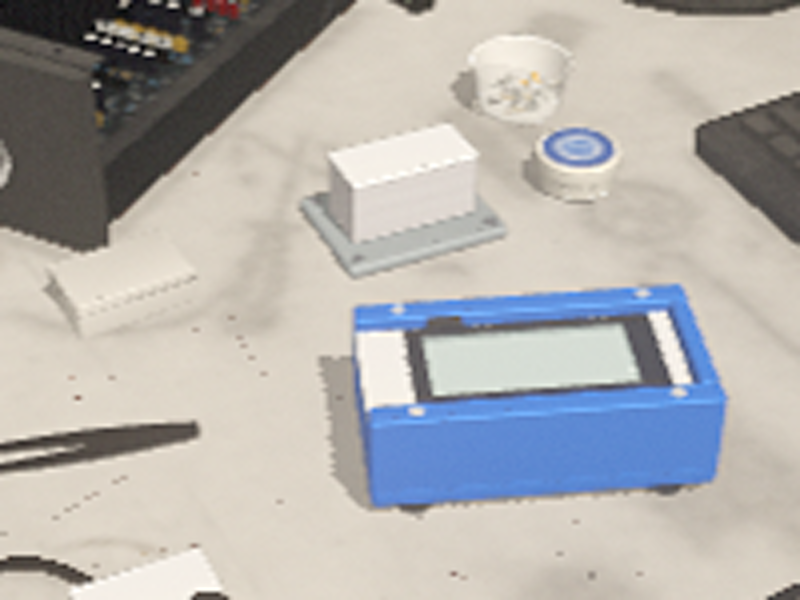

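View pics/c2.png

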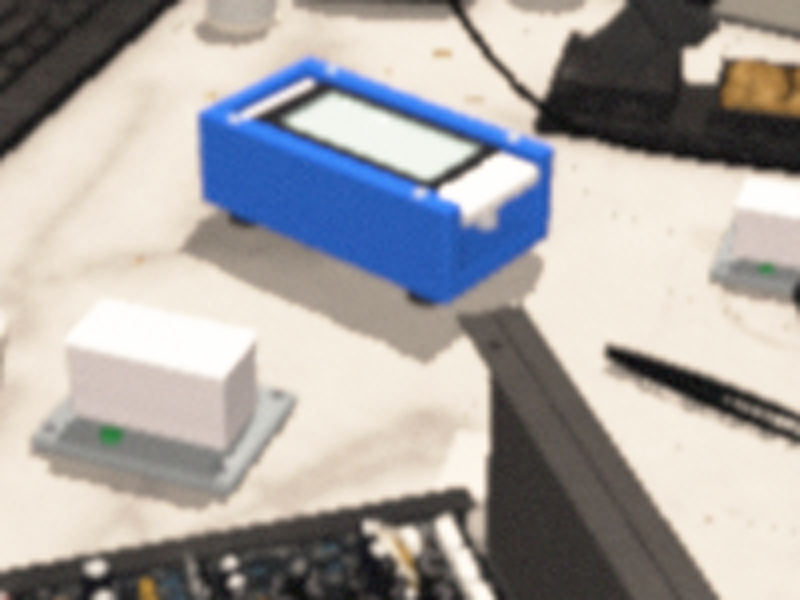

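Light A measures clearly larger in both views than B, which is about 60 % of its width. I'll triangulate A and the tray from the corners in c1 and c2.

```bash
cat > h.py <<'E'
import cv2,numpy as np
from station import arm,cams
def P(n):
    c=cams.camera_info(n); return c['camera_matrix']@np.c_[c['R'],c['t']]
def tri(a,b):  # full-image px lists scene, side
    X=cv2.triangulatePoints(P('scene'),P('side'),np.float64(a).T,np.float64(b).T); return (X[:3]/X[3]).T
E
python3 - <<'E'
from h import *
np.set_printoptions(precision=4,suppress=True)
f=lambda p,o:(np.array(p)+.5)/4-.5+o
# order (-x,+y),(+x,+y),(+x,-y),(-x,-y)
D={'tray rim':([(355,312),(683,288),(724,398),(366,417)],[(460,208),(202,117),(312,58),(552,147)]),
'light':([(329,155),(446,125),(478,157),(350,187)],[(222,376),(67,345),(108,302),(255,342)]),
'glass':([(408,332),(632,316),(672,386),(415,402)],[(433,185),(265,122),(330,87),(500,152)])}
for k,(a,b) in D.items():
    X=tri(f(a,[230,180]),f(b,[220,180])); u=X[1]+X[2]-X[0]-X[3]
    print(k,X,'centre',X.mean(0),'yaw',np.arctan2(u[1],u[0]),'L',np.hypot(*u[:2])/2,'W',np.linalg.norm(X[0]+X[1]-X[2]-X[3])/2)
# light B from full px
a=[(245,329),(279,317),(288,338),(254,349)]
E
```

```text
tray rim [[ 0.4861 -0.3339  0.0563]
 [ 0.6247 -0.3891  0.0531]
 [ 0.5927 -0.4592  0.0552]
 [ 0.4582 -0.397   0.0571]] centre [ 0.5404 -0.3948  0.0554] yaw -0.40590718086113947 L 0.14863341617994158 W 0.07309290510753585
light [[ 0.546  -0.1997  0.0444]
 [ 0.6132 -0.2042  0.0436]
 [ 0.6105 -0.2391  0.0436]
 [ 0.5425 -0.2284  0.0427]] centre [ 0.5781 -0.2179  0.0436] yaw -0.1123788793623907 L 0.06807774308351824 W 0.03201343618647201
glass [[ 0.5027 -0.3542  0.0536]
 [ 0.5945 -0.393   0.0524]
 [ 0.5788 -0.4402  0.0515]
 [ 0.4822 -0.3948  0.0524]] centre [ 0.5395 -0.3955  0.0525] yaw -0.42034964702318844 L 0.1031872891298007 W 0.04748011321913353
```

Light A is 68 x 32 mm as measured, against 70 x 34 mm nominal, so it is the larger one. Tray: centre (0.540,-0.395), yaw -0.41. Now I'll move over with clearance.

```bash
H="python3 -m handwheel"
$H '[[[0,0,-0.9,0,0,0,0],[0,0,-0.9,0,0,0,0]]]' >/dev/null
$H '[[[0.5,0.5,0,0,0,0,0],[1,1,0,0,0,0,0]]]' 
$H '[[[0.5,0.5,0,0,0,0,0],[1,1,0,0,0,0,0]]]' >/dev/null
$H '[[[0.5,0.5,0,0,0,0,0],[1,1,0,0,0,0,0]]]' >/dev/null
$H '[[[0.5,0.5,0,0,0,0,0],[1,1,0,0,0,0,0]]]' >/dev/null
$H '[[[0.5,0.5,0,0,0,0,0],[1,1,0,0,0,0,0]]]'
```

```text
t: 0.65
eef_pos: [0.2876, 0.5259, 0.2978]
ee_rot: [3.141, 0.0, -0.365]
force: [1.2, -0.5, 1.4]
width: 0.0875
gripper_force: 0.0
t: 1.65
eef_pos: [0.4722, 0.112, 0.2987]
ee_rot: [-3.141, -0.0, -0.366]
force: [0.9, 0.4, 0.3]
width: 0.0874
gripper_force: 0.0
```

```bash
H="python3 -m handwheel"
$H '[[[0,0.5,0,0,0,0,0],[0,1,0,0,0,0,0]]]' >/dev/null
$H '[[[0.5,0.5,0,0,0,0,0],[1,1,0,0,0,0,0]]]' >/dev/null
$H '[[[0,0.5,0,0,0,0,0],[0,1,0,0,0,0,0]]]' >/dev/null
$H '[[[0.5,0.5,0,0,0,0,0],[1,1,0,0,0,0,0]]]' >/dev/null
$H '[[[0,0.5,0.5,0,0,0,0],[0,1,1,0,0,0,0]]]' >/dev/null
$H '[[[0.5,0.3,0,0,0,0.08,0],[1,0.6,0,0,0,0.08,0],[1,0.6,0,0,0,0.08,0],[1,0.6,0,0,0,0.08,0]]]'
python3 - <<'E'
from h import *
s=arm.get_state(); print(s['eef_pos'],s['ee_rot'])
I=cams.grab_frame('wrist'); cv2.imwrite('pics/w1.png',I)
np.save('w1.npy',np.r_[s['eef_pos'],s['ee_rot']])
E
```

```text
t: 3.4
eef_pos: [0.5353, -0.3904, 0.2177]
ee_rot: [-3.141, 0.001, -0.406]
force: [0.4, 0.8, -0.2]
width: 0.0875
gripper_force: 0.0
[ 0.53532583 -0.39036426  0.21770992] [-3.14140054e+00  1.42261728e-03 -4.06324411e-01]
```

View pics/w1.png

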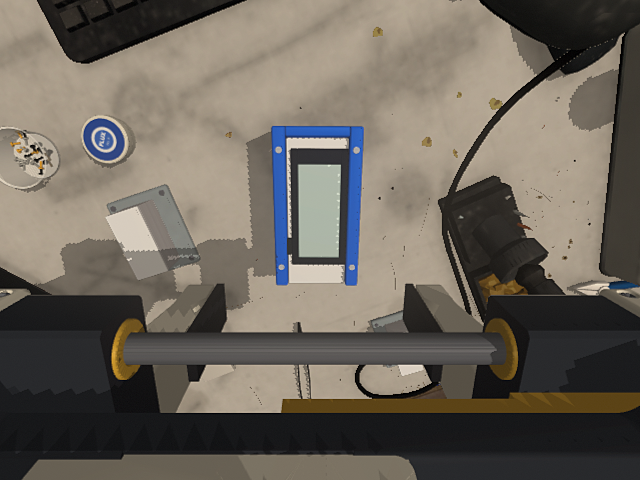

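The wrist view shows the tray rim at (273,127)–(357,285), the glass at (292,150)–(346,264), light A at about (140,235), and the tub and cup at the upper left. I'll enlarge it for corners.

Run:
```python
import cv2
I=cv2.imread('pics/w1.png')
cv2.imwrite('pics/c3.png',cv2.resize(I[120:300,95:365],(0,0),fx=2.96296,fy=3,interpolation=cv2.INTER_CUBIC))
```

```text
(no output)
```

View pics/c3.png

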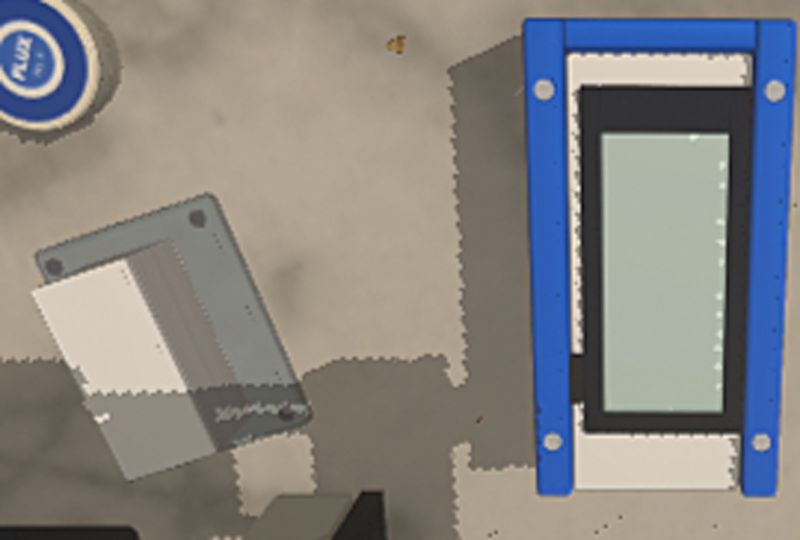

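```bash
cat >> h.py <<'E'
from scipy.spatial.transform import Rotation as Ro
def wcam(pose):
    c=cams.camera_info('wrist'); T=np.eye(4); T[:3,:3]=Ro.from_euler('xyz',pose[3:]).as_matrix(); T[:3,3]=pose[:3]
    return c['camera_matrix'],T@c['hand_eye']
def ray(px,pose,z):
    K,T=wcam(pose); px=np.atleast_2d(px).astype(float)
    d=(T[:3,:3]@np.linalg.inv(K)@np.c_[px,np.ones(len(px))].T).T
    return T[:3,3]+d*((z-T[2,3])/d[:,2])[:,None]
def tool(dw,pose): return Ro.from_euler('xyz',pose[3:]).as_matrix().T@dw
E
python3 - <<'E'
from h import *
np.set_printoptions(precision=4,suppress=True)
pose=np.load('w1.npy'); f=lambda p:np.array(p)/[2.96296,3]+[95,120]-.33
def rep(n,c,z):
    X=ray(f(c),pose,z); u=X[1]+X[0]-X[2]-X[3]; print(n,'c',X.mean(0),'yaw',np.arctan2(u[1],u[0]),'L',np.linalg.norm(u)/2,'W',np.linalg.norm(X[0]+X[3]-X[1]-X[2])/2,'front mid',(X[2]+X[3])/2)
tr=[(524,18),(796,20),(776,496),(540,495)]
for z in(.054,.057): rep('tray',tr,z)
rep('glass',[(580,86),(752,88),(742,433),(586,432)],.053)
rep('light',[(32,290),(128,258),(217,452),(130,481)],.045)
K,T=wcam(pose)
ob=np.array([[75,40,0],[75,-40,0],[-75,-40,0],[-75,40,0]])/1e3
ok,r,t=cv2.solvePnP(ob,f(tr),K,None,flags=cv2.SOLVEPNP_IPPE); print('pnp',T[:3,:3]@t[:,0]+T[:3,3])
E
```

```text
tray c [ 0.5409 -0.3951  0.054 ] yaw -0.4075391199327222 L 0.14958796912200809 W 0.07890001718955997 front mid [ 0.4722 -0.3654  0.054 ]
tray c [ 0.5415 -0.3953  0.057 ] yaw -0.40753911993272235 L 0.14819292684172605 W 0.07816420360414633 front mid [ 0.4735 -0.366   0.057 ]
glass c [ 0.5415 -0.3974  0.053 ] yaw -0.4073966866844838 L 0.10871258537019092 W 0.05115067059010873 front mid [ 0.4915 -0.3758  0.053 ]
light c [ 0.5776 -0.2199  0.045 ] yaw -0.09837029321913462 L 0.06939932142359805 W 0.03347803429602013 front mid [ 0.5431 -0.2165  0.045 ]
pnp [ 0.5408 -0.395   0.0496]
```

```bash
H="python3 -m handwheel"
$H '[[[0.3,0.02,0.4,0,0,0,255],[0.61,0.04,0.85,0,0,0,255],[0.61,0.04,0.85,0,0,0,255],[0.61,0.04,0.85,0,0,0,255],[0.61,0.04,0.85,0,0,0,255]]]' 10 >/dev/null
$H '[[[0,0,0.5,0,0,0,255],[0,0,0.97,0,0,0,255],[0,0,0.97,0,0,0,255],[0,0,0.97,0,0,0,255],[0,0,0.97,0,0,0,255]]]'
python3 - <<'E'
from h import *
s=arm.get_state(); print(s['force'],s['eef_pos'],s['ee_rot'])
I=cams.grab_frame('side'); cv2.imwrite('pics/s2.png',cv2.resize(I[130:280,220:420],None,fx=4,fy=4,interpolation=cv2.INTER_CUBIC))
E
```

```text
t: 4.7
eef_pos: [0.5806, -0.4133, 0.0756]
ee_rot: [3.141, -0.004, -0.405]
force: [0.4, -0.2, 0.2]
width: 0.0007
gripper_force: 0.0
[ 0.42145628 -0.1834641   0.21195712] [ 0.58061506 -0.41329152  0.0755728 ] [ 3.14138621 -0.00374044 -0.40545304]
```

View pics/s2.png

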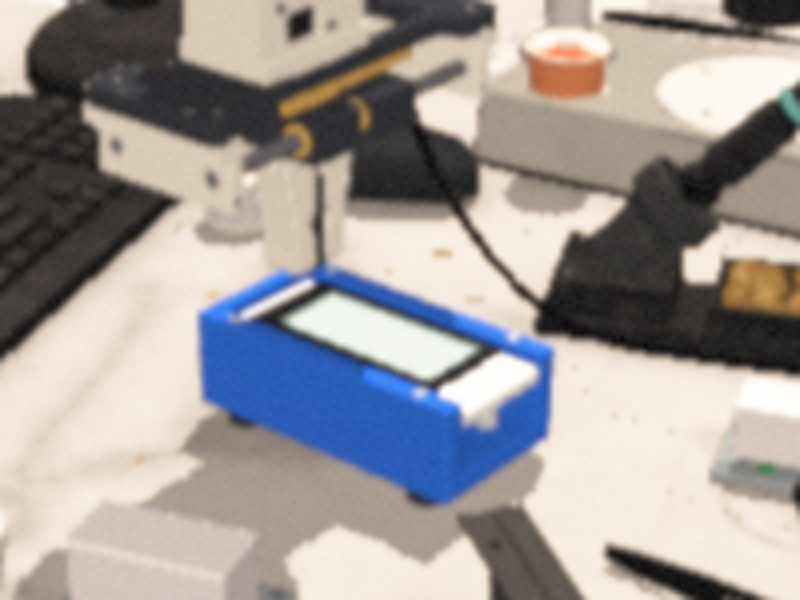

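The closed fingers appear at crop (300,265), matching the projection of the measured TCP. Next I'll descend in fine steps, watching the force.

```bash
H="python3 -m handwheel"
$H '[[[0,0,0.2,0,0,0,255],[0,0,0.2,0,0,0,255],[0,0,0.2,0,0,0,255]]]' | egrep 'eef|force: \['
for i in 1 2 3 4; do $H '[[[0,0,0.0125,0,0,0,255],[0,0,0.0125,0,0,0,255]]]'| egrep 'eef|^force'; done
```

```text
eef_pos: [0.5792, -0.4127, 0.0565]
force: [-0.0, 0.1, -0.0]
eef_pos: [0.5794, -0.4127, 0.056]
force: [0.2, -0.7, -1.3]
eef_pos: [0.5793, -0.4127, 0.0549]
force: [0.1, 0.0, 0.4]
eef_pos: [0.5793, -0.4127, 0.0538]
force: [0.2, -0.6, -0.1]
eef_pos: [0.5795, -0.4128, 0.0532]
force: [0.3, -0.2, 1.9]
```

```bash
H="python3 -m handwheel"
$H '[[[0,0,0,0,0,0,255],[0,0,0,0,0,0,255]]]'| egrep 'eef|^force'
$H '[[[0,0,0.005,0,0,0,255],[0,0,0.005,0,0,0,255]]]'| egrep 'eef|^force'
$H '[[[0,0,0.005,0,0,0,255],[0,0,0.005,0,0,0,255]]]'| egrep 'eef|^force'
```

```text
eef_pos: [0.5795, -0.4128, 0.0532]
force: [-0.3, 0.4, 3.7]
eef_pos: [0.5795, -0.4128, 0.0531]
force: [0.6, 1.3, 5.4]
eef_pos: [0.5797, -0.4129, 0.0531]
force: [-1.4, 1.2, 6.8]
```

```bash
H="python3 -m handwheel"
$H '[[[-0.025,0,0,0,0,0,255],[-0.05,0,0,0,0,0,255],[-0.05,0,0,0,0,0,255]]]'| egrep 'eef|^force'
$H '[[[-0.025,0,0.002,0,0,0,255],[-0.05,0,0.003,0,0,0,255],[-0.05,0,0.003,0,0,0,255]]]'| egrep 'eef|^force'
python3 - <<'E'
from h import *
cv2.imwrite('pics/s3.png',cams.grab_frame('side'))
a=cv2.imread('pics/side0.png')[180:270,260:370].astype(int);b=cv2.imread('pics/s3.png')[180:270,260:370]
# white floor strip length along image line between rails near open end: profile
for n,I in(('before',a),('after',b)): print(n,[int(I[int(220+.385*(x-320))-180,x-260].sum()/3) for x in range(316,350)])
E
```

```text
eef_pos: [0.5765, -0.4115, 0.053]
force: [0.5, 0.2, 5.8]
eef_pos: [0.573, -0.41, 0.0529]
force: [0.4, 0.5, 6.0]
before [242, 242, 241, 244, 241, 242, 242, 242, 242, 242, 242, 241, 217, 186, 148, 68, 70, 184, 228, 244, 253, 253, 253, 253, 253, 253, 253, 250, 222, 203, 149, 129, 116, 102]
after [242, 244, 242, 243, 243, 243, 242, 243, 243, 243, 242, 242, 243, 243, 243, 236, 220, 116, 85, 65, 157, 221, 240, 253, 253, 253, 253, 252, 239, 223, 173, 146, 127, 104]
```

The glass follows: its front border moved about 3 px, roughly 6.5 mm. Continuing.

```bash
H="python3 -m handwheel"
$H '[[[-0.025,0,0.002,0,0,0,255],[-0.05,0,0.005,0,0,0,255],[-0.075,0,0.006,0,0,0,255],[-0.075,0,0.006,0,0,0,255]]]'| egrep 'eef|^force'
$H '[[[-0.025,0,0.002,0,0,0,255],[-0.05,0,0.005,0,0,0,255],[-0.05,0,0.005,0,0,0,255]]]'| egrep 'eef|^force'
```

```text
eef_pos: [0.5678, -0.4077, 0.0528]
force: [2.1, 0.4, 7.5]
eef_pos: [0.5643, -0.4062, 0.0525]
force: [1.3, 0.2, 8.0]
```

```bash
H="python3 -m handwheel"
$H '[[[-0.025,0,0,0,0,0,255],[-0.05,0,0,0,0,0,255],[-0.05,0,0,0,0,0,255]]]'| egrep 'eef|^force'
$H '[[[-0.025,0,0.002,0,0,0,255],[-0.05,0,0.003,0,0,0,255],[-0.05,0,0.003,0,0,0,255]]]'| egrep 'eef|^force'
```

```text
eef_pos: [0.5605, -0.4046, 0.0524]
force: [1.4, 1.2, 8.2]
eef_pos: [0.557, -0.403, 0.0523]
force: [1.4, 0.1, 7.6]
```

```bash
H="python3 -m handwheel"
$H '[[[-0.025,0,0.002,0,0,0,255],[-0.05,0,0.003,0,0,0,255],[-0.05,0,0.003,0,0,0,255]]]'| egrep 'eef|^force'
$H '[[[-0.025,0,0.002,0,0,0,255],[-0.05,0,0.004,0,0,0,255],[-0.05,0,0.004,0,0,0,255]]]'| egrep 'eef|^force'
python3 - <<'E'
from h import *
I=cams.grab_frame('side');cv2.imwrite('pics/s4.png',I)
print([int(I[int(220+.385*(x-320)),x].sum()/3) for x in range(316,350)])
E
```

```text
eef_pos: [0.5534, -0.4014, 0.0521]
force: [2.3, 0.2, 7.9]
eef_pos: [0.5497, -0.3999, 0.0518]
force: [2.2, 1.5, 8.9]
[243, 242, 243, 243, 243, 243, 243, 243, 243, 243, 242, 242, 243, 243, 243, 243, 244, 243, 243, 243, 243, 243, 243, 242, 243, 242, 242, 243, 235, 213, 102, 68, 55, 70]
```

```bash
H="python3 -m handwheel"
$H '[[[-0.025,0,-0.002,0,0,0,255],[-0.05,0,-0.002,0,0,0,255],[-0.05,0,-0.002,0,0,0,255]]]'| egrep 'eef|^force'
$H '[[[-0.025,0,0.003,0,0,0,255],[-0.05,0,0.005,0,0,0,255],[-0.05,0,0.005,0,0,0,255]]]'| egrep 'eef|^force'
```

```text
eef_pos: [0.5459, -0.3982, 0.0518]
force: [3.1, -0.5, 8.4]
eef_pos: [0.5423, -0.3967, 0.0514]
force: [2.3, 0.5, 9.1]
```

```bash
H="python3 -m handwheel"
$H '[[[-0.025,0,0.003,0,0,0,255],[-0.05,0,0.006,0,0,0,255],[-0.05,0,0.006,0,0,0,255]]]'| egrep 'eef|^force'
$H '[[[-0.025,0,0.003,0,0,0,255],[-0.05,0,0.005,0,0,0,255],[-0.05,0,0.005,0,0,0,255]]]'| egrep 'eef|^force'
```

```text
eef_pos: [0.5388, -0.3951, 0.0511]
force: [1.2, 1.0, 8.1]
eef_pos: [0.5352, -0.3936, 0.0507]
force: [2.0, 1.1, 10.0]
```

```bash
H="python3 -m handwheel"
$H '[[[-0.02,0,-0.004,0,0,0,255],[-0.05,0,-0.003,0,0,0,255],[-0.05,0,-0.003,0,0,0,255]]]'| egrep 'eef|^force'
$H '[[[-0.025,0,0.002,0,0,0,255],[-0.055,0,0.003,0,0,0,255],[-0.055,0,0.003,0,0,0,255]]]'| egrep 'eef|^force'
$H '[[[0,0,-0.02,0,0,0,255],[0,0,-0.05,0,0,0,255],[0,0,-0.3,0,0,0,255],[0,0,-0.6,0,0,0,255],[0,0,-1,0,0,0,255]]]'| egrep 'eef|^force'
$H '[[[0,0,-0.4,0,0,0,0],[0,0,-0.9,0,0,0,0],[0,0,-0.9,0,0,0,0],[0,0,-0.9,0,0,0,0],[0,0,-0.9,0,0,0,0]]]'| egrep 'eef|^force|wid|^t'
python3 - <<'E'
from h import *
s=arm.get_state(); np.save('w2.npy',np.r_[s['eef_pos'],s['ee_rot']]); print(s['eef_pos'],s['ee_rot'])
I=cams.grab_frame('wrist'); cv2.imwrite('pics/w2full.png',I)
cv2.imwrite('pics/w2.png',cv2.resize(I[120:320,220:420],None,fx=3,fy=3,interpolation=cv2.INTER_CUBIC))
E
```

```text
eef_pos: [0.5313, -0.3919, 0.0507]
force: [1.1, 0.7, 8.0]
eef_pos: [0.5272, -0.3901, 0.0504]
force: [2.2, 0.8, 8.3]
eef_pos: [0.5242, -0.3891, 0.1282]
force: [0.6, 0.3, 0.5]
t: 13.6
eef_pos: [0.5248, -0.3892, 0.1995]
force: [-0.9, 0.6, -0.3]
width: 0.0447
[ 0.5248426  -0.38924357  0.19952075] [-3.14137740e+00  2.81220055e-03 -4.06042563e-01]
```

View pics/w2.png

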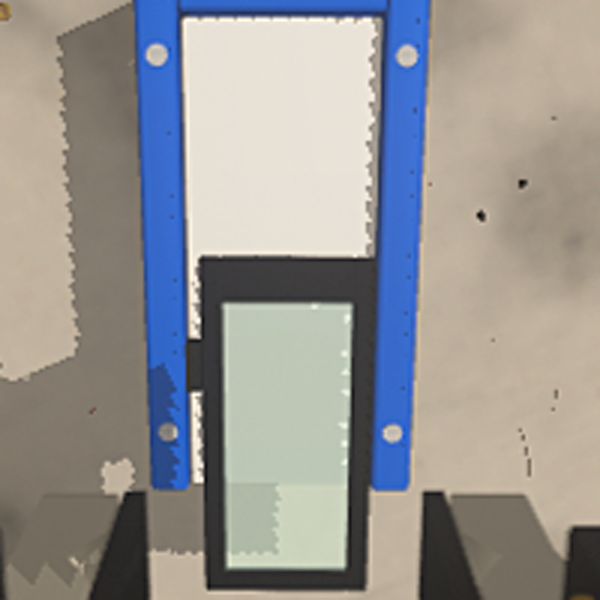

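The glass overhangs by about 33 mm and lies straight, with corners at crop (199,257), (377,258), (366,590), (207,587). Rail ends are at row 488.

Run:
```python
from h import *
np.set_printoptions(precision=4,suppress=True)
pose=np.load('w2.npy'); f=lambda p:np.array(p)/3+[220,120]-.33
X=ray(f([(199,257),(377,258),(366,590),(207,587)]),pose,.0535); u=X[1]+X[0]-X[2]-X[3]; u/=np.linalg.norm(u)
print('glass c',X.mean(0),'yaw',np.arctan2(u[1],u[0]),'L',(X[0]+X[1]-X[2]-X[3])@u/2,'W',np.linalg.norm(X[0]+X[3]-X[1]-X[2])/2)
R=ray(f([(150,489),(410,489)]),pose,.0565).mean(0); F=(X[2]+X[3])/2
print('overhang',(R-F)@u,'front',F,'lip',R)
g=F+.019*u; print('grip',g,'tool shift',tool(np.r_[g[:2],.033]-pose[:3],pose)/.08)
w1=np.load('w1.npy'); print('tub',ray([(105,140)],w1,.023),'cup',ray([(28,158)],w1,.03))
c=cams.camera_info('scene')
for z in(.0,.08,.1):
    d=c['R'].T@np.linalg.inv(c['camera_matrix'])@[257,241,1] if z==0 else c['R'].T@np.linalg.inv(c['camera_matrix'])@[257,207,1]
    o=-c['R'].T@c['t']; print('amp corner',z,o+d*(z-o[2])/d[2])
```

```text
glass c [ 0.4893 -0.3746  0.0535] yaw -0.4086171378530005 L 0.10813553192885589 W 0.05130709007922746
overhang 0.03620820720144775 front [ 0.4397 -0.3532  0.0535] lip [ 0.4738 -0.3656  0.0565]
grip [ 0.4571 -0.3607  0.0535] tool shift [-0.9129  0.0073  2.0841]
tub [[ 0.6779 -0.2334  0.023 ]] cup [[ 0.6915 -0.1606  0.03  ]]
amp corner 0.0 [ 0.4363 -0.1585  0.    ]
amp corner 0.08 [ 0.4449 -0.157   0.08  ]
amp corner 0.1 [ 0.4341 -0.1878  0.1   ]
```

```bash
H="python3 -m handwheel"
$H '[[[-0.5,0,0,0,0,0,0],[-0.94,0.01,0,0,0,0,0],[-0.94,0.01,0,0,0,0,0],[-0.94,0.01,0,0,0,0,0],[-0.94,0.01,0,0,0,0,0]]]'| egrep 'eef|^force|wid|^t'
$H '[[[0,0,0.5,0,0,0,0],[0,0,1,0,0,0,0],[0,0,1,0,0,0,0],[0,0,1,0,0,0,0]]]'| egrep 'eef|^force|wid|^t'
python3 - <<'E'
from h import *
s=arm.get_state(); print(s['eef_pos'],s['ee_rot'])
I=cams.grab_frame('wrist'); cv2.imwrite('pics/w3.png',I)
E
```

```text
t: 14.28
eef_pos: [0.4568, -0.3609, 0.2007]
force: [0.4, -0.3, 1.0]
width: 0.0872
t: 14.78
eef_pos: [0.4573, -0.3613, 0.1222]
force: [0.4, -0.2, 1.1]
width: 0.0876
[ 0.45730083 -0.36130516  0.12219097] [ 3.14098422e+00 -8.29926165e-04 -4.05264750e-01]
```

View pics/w3.png

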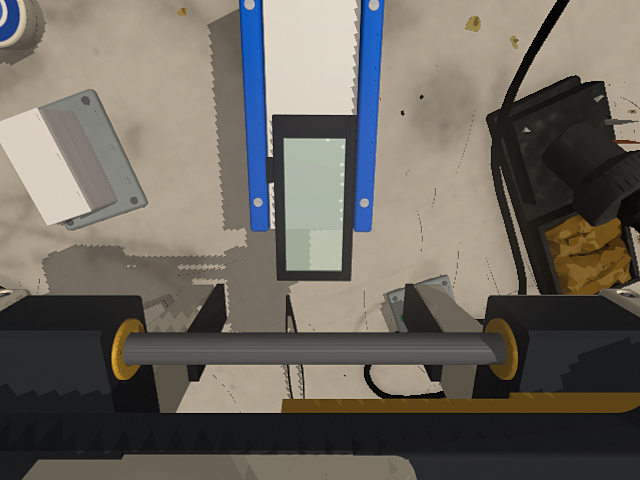

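The wrist view shows the glass front centred between the fingers, with its edge at (277..351, 280) against a finger centre of 314. Descend and grip.

```bash
H="python3 -m handwheel"
$H '[[[-0.025,0,0.4,0,0,0,0],[-0.025,0,0.8,0,0,0,0],[-0.025,0,0.8,0,0,0,0]]]'| egrep 'eef|^force|wid|^t'
$H '[[[0,0,0.15,0,0,0,0],[0,0,0.31,0,0,0,0],[0,0,0.31,0,0,0,0]]]'| egrep 'eef|^force|wid|^t'
$H '[[[0,0,0,0,0,0,90],[0,0,0,0,0,0,90],[0,0,0,0,0,0,95]]]' 20 | egrep 'eef|^force|wid|^t'
```

```text
t: 15.2
eef_pos: [0.4539, -0.3597, 0.0567]
force: [-0.1, -0.4, 0.8]
width: 0.0877
t: 15.58
eef_pos: [0.454, -0.3597, 0.0317]
force: [-0.7, -0.0, 0.5]
width: 0.0879
t: 15.95
eef_pos: [0.4547, -0.36, 0.0327]
force: [0.5, 0.0, -0.4]
width: 0.0629
```

```bash
H="python3 -m handwheel"
$H '[[[0,0,0,0,0,0,130],[0,0,0,0,0,0,160],[0,0,0,0,0,0,200],[0,0,0,0,0,0,255],[0,0,0,0,0,0,255]]]' 25 | egrep 'eef|force|wid|^t'
$H '[[[0,0,-0.01,0,0,0,255],[0,0,-0.04,0,0,0,255],[0,0,-0.1,0,0,0,255],[0,0,-0.2,0,0,0,255],[0,0,-0.3,0,0,0,255]]]' | egrep 'eef|force|wid|^t'
$H '[[[0,0,-0.2,0,0,0,255],[0,0,-0.4,0,0,0,255],[0,0,-0.6,0,0,0,255],[0,0,-0.8,0,0,0,255],[0,0,-0.9,0,0,0,255]]]' | egrep 'eef|force|wid|^t'
python3 - <<'E'
from h import *
s=arm.get_state(); np.save('w4.npy',np.r_[s['eef_pos'],s['ee_rot']]); print(s['eef_pos'],s['ee_rot'])
I=cams.grab_frame('wrist'); cv2.imwrite('pics/w4.png',I)
E
```

```text
t: 16.58
eef_pos: [0.4545, -0.3599, 0.0324]
force: [0.4, 1.7, 1.1]
width: 0.0511
gripper_force: 25.0
t: 17.2
eef_pos: [0.4545, -0.3601, 0.0571]
force: [0.3, -0.3, -0.4]
width: 0.0511
gripper_force: 25.0
t: 17.82
eef_pos: [0.4549, -0.3601, 0.1298]
force: [0.8, 0.4, -0.7]
width: 0.0514
gripper_force: 25.0
[ 0.45492361 -0.36009951  0.12982353] [-3.14158963e+00 -1.64777720e-03 -4.05677184e-01]
```

View pics/w4.png

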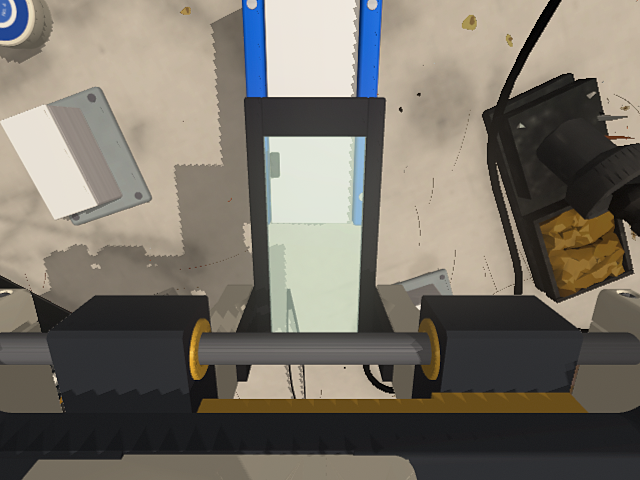

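Glass held square with its far edge at (245..385, 98), which puts its centre 36 mm ahead of the TCP in tool x. Next I'll carry it to the light and turn.

```bash
H="python3 -m handwheel"
$H '[[[0.03,-0.2,0,0,0,0,255],[0.07,-0.45,0,0,0,0,255],[0.11,-0.72,0,0,0,0,255],[0.14,-1,0,0,0,0,255]]]' >/dev/null
$H '[[[0.03,-0.28,0,0,0,0,255],[0.07,-0.55,0,0,0,0,255],[0.11,-0.82,0,0,0,0,255],[0.14,-1,0,0,0,0,255]]]' >/dev/null
$H '[[[0,-0.09,0,0,0,-0.1,255],[0,-0.09,0,0,0,-0.25,255],[0,-0.09,0,0,0,-0.42,255],[0,-0.09,0,0,0,-0.6,255],[0,-0.09,0,0,0,-0.6,255]]]' >/dev/null
$H '[[[0,0,0,0,0,0,255],[0,0,0,0,0,0,255]]]' | egrep 'eef|ee_|force|wid|^t'
python3 - <<'E'
from h import *
s=arm.get_state(); np.save('w5.npy',np.r_[s['eef_pos'],s['ee_rot']]); print(s['eef_pos'],s['ee_rot'])
I=cams.grab_frame('wrist'); cv2.imwrite('pics/w5.png',I)
J=cams.grab_frame('side'); cv2.imwrite('pics/s5.png',J)
a=cv2.resize(I[60:320,200:440],(400,433)); b=cv2.resize(J[190:330,200:330],(400,431),interpolation=cv2.INTER_CUBIC)
cv2.imwrite('pics/m5.png',np.hstack([a[:431],b]))
E
```

```text
t: 19.75
eef_pos: [0.541, -0.2151, 0.1283]
ee_rot: [3.142, 0.0, -0.107]
force: [-0.2, -0.3, -0.8]
width: 0.0508
gripper_force: 25.0
[ 0.54104202 -0.21511074  0.12828997] [ 3.14158839e+00  6.26307608e-05 -1.06974939e-01]
```

View pics/m5.png

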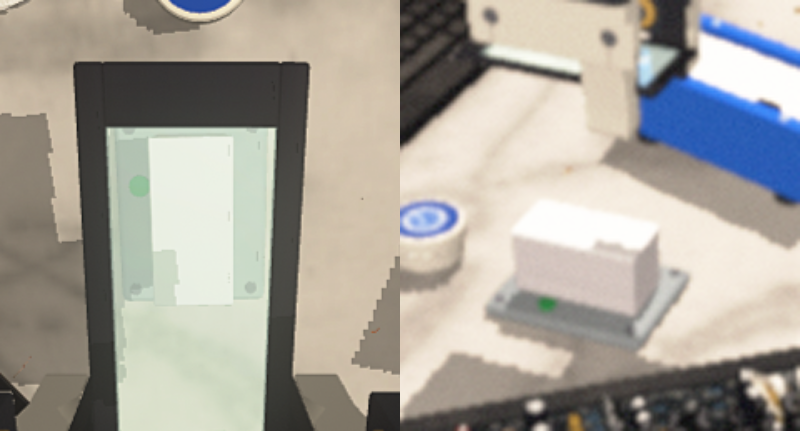

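The light's white top shows through the glass at crop (149,137), (228,137), (233,305), (154,305), almost aligned. The glass looks level.

Run:
```python
from h import *
np.set_printoptions(precision=4,suppress=True)
p=np.load('w5.npy'); f=lambda q:np.array(q)*.6+[200,60]-.2
X=ray(f([(149,137),(228,137),(233,305),(154,305)]),p,.045); u=X[0]+X[1]-X[2]-X[3]
c=X.mean(0); print('light',c,'yaw',np.arctan2(u[1],u[0]),'L',np.linalg.norm(u)/2,'W',np.linalg.norm(X[0]+X[3]-X[1]-X[2])/2)
for z in(.147,.149,.151):
    G=ray(f([(74,62),(309,62)]),p,z); g=G.mean(0); d=G[0]-G[1]; print('far edge tool',tool(g-p[:3],p),'W',np.linalg.norm(d),'yaw',np.arctan2(-d[0],d[1]))
    v=tool(c-p[:3],p); print('shift units',(v[0]-(tool(g-p[:3],p)[0]-.055))/.08,(v[1]-tool(g-p[:3],p)[1])/.08)
```

```text
light [ 0.5781 -0.2187  0.045 ] yaw -0.07670956191062417 L 0.06944599104081181 W 0.03242534284886941
far edge tool [ 0.0917 -0.0004 -0.0187] W 0.051421415198591745 yaw -0.10643284896759744
shift units 0.006688699464697367 -0.0007634595599775373
far edge tool [ 0.0915 -0.0004 -0.0207] W 0.050683533884701336 yaw -0.10643284896759762
shift units 0.00857060501043205 -0.0007548671321176996
far edge tool [ 0.0914 -0.0004 -0.0227] W 0.049945652570810926 yaw -0.1064328489675978
shift units 0.010452510556166559 -0.0007462747042578402
```

```bash
H="python3 -m handwheel"
$H '[[[0.01,0,0.25,0,0,0,255],[0.01,0,0.5,0,0,0,255],[0.01,0,0.75,0,0,0,255],[0.01,0,1,0,0,0,255],[0.01,0,1,0,0,0,255]]]' | egrep 'eef|^force'
$H '[[[0,0,0.07,0,0,0,255],[0,0,0.14,0,0,0,255],[0,0,0.17,0,0,0,255],[0,0,0.17,0,0,0,255]]]' | egrep 'eef|^force'
$H '[[[0,0,0.0125,0,0,0,255],[0,0,0.0125,0,0,0,255]]]' | egrep 'eef|^force'
$H '[[[0,0,0.0125,0,0,0,255],[0,0,0.0125,0,0,0,255]]]' | egrep 'eef|^force'
$H '[[[0,0,0.009,0,0,0,255],[0,0,0.009,0,0,0,255]]]' | egrep 'eef|^force'
```

```text
eef_pos: [0.5406, -0.2151, 0.0469]
force: [-0.2, -0.1, 1.1]
eef_pos: [0.5418, -0.2152, 0.0347]
force: [-0.1, 0.7, -0.5]
eef_pos: [0.5419, -0.2152, 0.0338]
force: [-0.6, -0.0, -0.4]
eef_pos: [0.5418, -0.2152, 0.0326]
force: [0.1, 0.6, -0.2]
eef_pos: [0.5418, -0.2152, 0.0319]
force: [-0.2, -0.5, -0.3]
```

```bash
H="python3 -m handwheel"
$H '[[[0,0,0.0125,0,0,0,255],[0,0,0.025,0,0,0,255],[0,0,0.025,0,0,0,255]]]' | egrep 'eef|^force'
$H '[[[0,0,0.0125,0,0,0,255],[0,0,0.0125,0,0,0,255]]]' | egrep 'eef|^force'
$H '[[[0,0,0.008,0,0,0,255],[0,0,0.008,0,0,0,255]]]' | egrep 'eef|^force'
$H '[[[0,0,0.006,0,0,0,255],[0,0,0.006,0,0,0,255]]]' | egrep 'eef|^force'
```

```text
eef_pos: [0.5417, -0.2152, 0.0299]
force: [0.1, -0.5, -0.6]
eef_pos: [0.5418, -0.2152, 0.0289]
force: [0.2, -0.5, -0.1]
eef_pos: [0.5418, -0.2152, 0.0283]
force: [-0.3, -0.4, 0.3]
eef_pos: [0.542, -0.2153, 0.0282]
force: [-1.6, 0.6, 2.1]
```

```bash
H="python3 -m handwheel"
$H '[[[0,0,0,0,0,0,255],[0,0,0,0,0,0,255]]]' 5 | egrep 'eef|force'
$H '[[[0,0,0,0,0,0,95],[0,0,0,0,0,0,80],[0,0,0,0,0,0,60],[0,0,0,0,0,0,50],[0,0,0,0,0,0,50]]]' | egrep 'eef|force|wid'
$H '[[[0,0,-0.1,0,0,0,50],[0,0,-0.3,0,0,0,50],[0,0,-0.6,0,0,0,50],[0,0,-1,0,0,0,50]]]' | egrep 'eef|force|wid'
$H '[[[0,0,-0.5,0,0,0,50],[0,0,-1,0,0,0,50],[0,0,-1,0,0,0,50],[0,0,-1,0,0,0,50]]]' | egrep 'eef|force|wid|^t'
python3 - <<'E'
from h import *
np.set_printoptions(precision=4,suppress=True)
s=arm.get_state(); p=np.r_[s['eef_pos'],s['ee_rot']]; np.save('w6.npy',p)
I=cams.grab_frame('wrist'); J=cams.grab_frame('side')
a=cv2.resize(I[90:300,215:415],(400,420),interpolation=cv2.INTER_CUBIC); b=cv2.resize(J[210:350,190:323],(400,420),interpolation=cv2.INTER_CUBIC)
cv2.imwrite('pics/m6.png',np.hstack([a,b]))
E
```

```text
eef_pos: [0.5419, -0.2153, 0.028]
force: [-0.7, 0.1, 2.2]
gripper_force: 5.0
eef_pos: [0.5418, -0.2152, 0.0278]
force: [-0.4, -0.9, 0.6]
width: 0.0703
gripper_force: 0.0
eef_pos: [0.5416, -0.2152, 0.1094]
force: [0.3, 0.5, 0.3]
width: 0.0703
gripper_force: 0.0
t: 24.72
eef_pos: [0.5417, -0.2151, 0.1887]
force: [-0.1, 0.1, -0.6]
width: 0.0706
gripper_force: 0.0
```

View pics/m6.png

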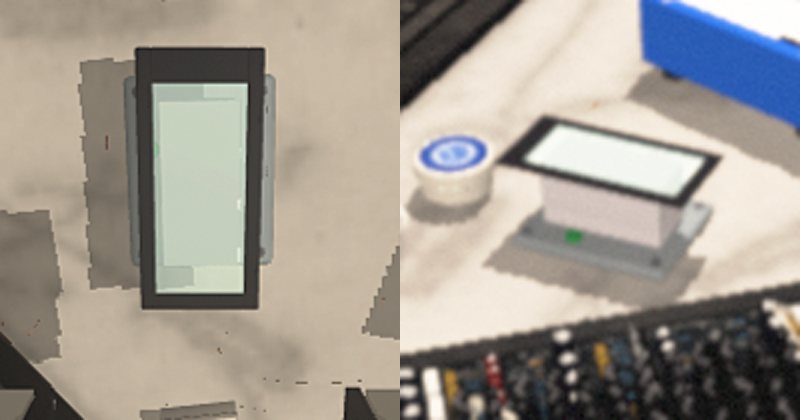

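The glass lies flat on the light: corners at (135,48), (265,48), (259,308), (142,308), and the white top beneath spans rows 100–265. A quick numeric check of centring:

Run:
```python
from h import *
np.set_printoptions(precision=4,suppress=True)
p=np.load('w6.npy'); f=lambda q:np.array(q)/2+[215,90]-.25
for n,q,z in(('glass',[(135,48),(265,48),(259,308),(142,308)],.048),('top',[(159,100),(243,100),(243,265),(161,265)],.045)):
    X=ray(f(q),p,z); u=X[0]+X[1]-X[2]-X[3]; print(n,X.mean(0),np.arctan2(u[1],u[0]),np.linalg.norm(u)/2)
```

```text
glass [ 0.5788 -0.2189  0.048 ] -0.10289775189344447 0.10841473985735198
top [ 0.5782 -0.2194  0.045 ] -0.09822628484876349 0.06963291455071617
```

Centred within about 1 mm and aligned, so I'm handing it in.

```bash
python3 -c "
from station import arm
print(arm.job_done())"
```

```text
the job is handed in; nothing more can be done
None
```

The cover glass lies flat and released on the larger inspection light, about 1 mm off centre and within 0.01 rad of its length by the last wrist picture, and the job is handed in (no verdict was returned).

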